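Clear the corks and hold the drinks chest unlocked

TASK

First throw the two corks lying on the lid of the wooden drinks chest into the open steel bin. Then take the key with the square bow out of the key stand, push it fully home into the keyhole on the chest, easing it past the sticky pins, turn it a quarter turn clockwise to its stop and keep hold of it turned there: the lock springs back if let go, so finish while still holding the key turned. Leave the round-bow key and the other things on the counter where they are.

Things in the scene. Friction and masses are not known exactly. Their poses are not given: they have to be found in the camera images.
- chest: Closed wooden drinks chest, fixed to the counter, 210 (its x) x 260 (its y) x 120 mm high, brass corners, flat lid. Origin: centre of its underside; the lid's top is 120 mm above it. A 50 x 50 x 5 mm brass keyhole plate is on the lid towards the chest's -y end. It stands about square to the robot, turned by up to 0.25 rad.
- keyhole (a point): Centre of the keyhole's mouth in the top of the brass plate, 125 mm above the counter. The hole goes straight down: a slot 13.5 mm long along this point's x and 6.5 mm wide along its y, edges chamfered 1.5 mm. The key goes in either way round. The plate (5 mm thick, fixed) keeps the key from turning until it is within 3 mm of home.
- pins (a point): Inside the lock, 12 mm straight below the keyhole's mouth, in the turning plug (same slot as the plate): the first of two pairs of sticky pins, the second pair 6 mm deeper. They stay where the blade pushes them and drag on it: from 13 mm deep on, pushing the key takes up to about 10 to 15 N; short strokes and rocking it slightly (0.05 to 0.1 rad) about the vertical ease it.
- plug (a joint): Angle of the lock's plug, rad: 0 at rest with its slot in line with the plate's, growing as the key turns it clockwise seen from above, stop at 1.5 (a quarter turn). A light spring (0.01 Nm at rest to 0.1 Nm at the stop, and 0.02 Nm of friction) turns it back nearly to 0 when let go. The key has up to about 0.15 rad of play in the slot.
- key: Right key, steel, upright in a slot of the stand, 64 mm tall, 50 g. Origin: blade tip; z up. Blade 12 (x) x 5 mm (y), 0 to 18 mm above the tip, first 6 mm tapered to 5 x 1.5; round 5 mm neck 18 to 26 mm; square windowed bow 26 to 64 mm, 30 wide (x), 10 thick (y). Home: bow rests on the brass plate, tip 26 mm below the mouth. Grip the bow across y, 48 mm above the tip.
- roundkey: Another key, not wanted: same steel blade, but a solid round disc bow (34 mm across, 10 mm thick). It stands in the other slot of the stand; which slot is which varies. Same origin and axes as the right key.
- keystand: Dark wooden block fixed to the counter, 130 (x) x 56 (y) x 30 mm high, with two upright slots 72 mm apart along its x, 20 mm deep, 0.75 mm wider than the blade on each side, in which the two keys stand. Origin: centre of its underside.
- cork0_center (a point): Centre of a wine cork lying on the chest's lid: cylinder 24 mm across, 45 mm long, its long axis along this point's x. 12 g, can roll.
- cork1_center (a point): Centre of the other cork on the lid, the same in size and axes.
- bin: Open-topped square steel bin, fixed to the counter, 150 x 150 x 100 mm high, walls 4 mm. Origin: centre of its underside.
- jigger: Steel spirit measure, waisted, 44 mm across and 75 mm tall, standing behind the chest, towards the bin; origin: centre of its underside. Leave alone.
- wine: Green wine bottle, 74 mm across, 290 mm tall, to the robot's left; origin: centre of its underside. Leave alone.
- jar: Amber glass jar, 80 mm across, 120 mm tall, to the robot's right; origin: centre of its underside. Leave alone.
- mug: White mug, 80 mm across, 90 mm tall, behind the chest; origin: centre of its underside. Leave alone.
- spoon: Steel spoon lying behind the chest; origin: under its middle. Leave alone.
Mind the look-alikes: they are no part of the job. What is shaped like the key but blue is not meant. What is shaped like the part that bears cork0_center but white is not meant.

How it is judged:
By the outcome, as a careful person would: the job done as asked, in the order asked, and still so for the second after the job is handed in, while the arm keeps its last pose, push and grip.
It also fails if it takes over 72 s, if anything falls off the work surface, if the arm or the gripper's body presses on something with over 40 N, if the wrist force passes 120 N, or if a joint passes its speed limit or range.

ROBOT

A 7-joint arm with a two-finger parallel gripper is mounted at the origin on the work surface. World frame = base frame: x ahead of the robot, y to its left, z up, the work surface at z = 0. Lengths are in m, angles in rad, forces in N, time in s.
With the tool pointing down it reaches from about 0.425 to 0.975 m from the base axis. Payload 16.7 kg.
Tool frame: the origin (TCP) lies midway between the tips of the shut fingers; the grasp point (between the pads) lies bot.hold_point_z behind it (bot.hold_point_z is the distance from the TCP to the grasp point, in m); x points along the fingers, y is the direction in which the jaws open and shut, and the axes are right-handed (so a half turn about x gives the same grasp; the last joint's range is limited). The gripper opens to 85 mm and grips with 20 to 120 N. Pads are 22 mm wide; open, the fingers measure 114 mm over their backs; the gripper's body (76 mm by 85 mm) begins 54 mm behind the grasp point. The pads swing forward as they close: fully open they stand 13 mm farther back than shut.
Start: joints at [1.014, 0.426, 0.074, 1.606, -0.034, 1.111, -0.067], TCP at [0.268, -0.62, 0.231] pointing down, gripper open.
Joint ranges: [-2.85, 2.85], [-0.5, 2.14], [-1.23, 1.37], [0.21, 2.46], [-1.02, 4.16], [0.16, 2.05], [-2.73, 2.73]. Speed limits (rad/s): [1.89, 1.89, 2.39, 2.39, 3.01, 3.01, 3.01].

INTERFACE

Orientations are given as a unit quaternion [x, y, z, w].
In Python, from station import telemetry, eyes, bot, nets gives the robot as it stands.
- The arm moves only by the tool jog_arm, never from a script. Its arguments are lists of equal length, an entry for each row: "offset": the shift along the tool's x, y, z in m, a list of three; "yaw": the turn about the tool's x in degrees. In form: {"offset": [[x, y, z], ...], "yaw": [yaw, ...]}. A call has 1 to 12 rows; each row shifts and turns the commanded pose from where the row before left it, along the tool's axes as they then stand; what a row does not reach is not made up. A row lasts 1/8 s, in which the tool goes at most 62.5 mm and 10.7 degrees, less where a joint would pass 70% of its speed; a pose out of reach is approached as far as the arm can. A call with a gripper value outside its range is refused whole. "claw" is the opening, from -1 (shut) to 1 (fully open), so that 0 is half open, set as the call begins (left out, the last holds). The fingers move at their own pace and stop on an object; "squeeze" is the grip in N (left out, the last holds). Time passes only in rows, so rows that do not move let the fingers close. It gives the time, the measured TCP pose, the force and the opening at its end, in the units of the state.
- telemetry.sense(): the state, without advancing time (a new reading comes with each control period).
- eyes.get_image(name): name is "side" or "top" or "wrist"; returns the picture (420x560x3 uint8, red, green, blue); there is no depth.
- eyes.camera_params(name): a dict with "intrinsics" (3x3 intrinsics, pixels), "world_from_camera" (4x4, takes a point from camera to world coordinates); the wrist camera has in their place "hand_eye" (4x4, takes a point from camera to tool coordinates, whose origin is the TCP and whose axes are the tool frame's). Camera axes: x right, y down, z forward; pixel columns grow to the right and rows downward; lengths in m; the calibration is good to about 2 mm. A picture is of the moment at which its call begins: read the wrist's pose just before it. camera_params takes no time and is no camera call.
- bot.finish_job(): hands the job in, once; it reports no verdict.
Trained networks look in the newest picture that a camera, given by its name, has taken for a name from the list of things; names that differ only in an ending like _2 or _b are one class to them, and where a whole thing is asked for, a point or a joint stands for the part that bears it (a point fixed in the world has none). Each returns a list of dicts, best first, with "conf" (0 to 1); they miss things now and then, are a little off and sometimes report something else, mostly with a low value. They report only what shows in the picture. A call takes as long as a camera call. They do not tell look-alikes from the thing itself.
- nets.spot_in(label, camera): "pixel" ([row, column] in pixels, amid what is visible of it).
The state is a dict: "time_s": time; "joint_pos": joint angles; "joint_velocities": joint speeds; "tau": joint torques, N m; "tcp_pos": TCP position; "tool_rot": TCP orientation; "wrist_force": force on the tool from outside, world axes, zero at the start; "ft_torque": the same for the moment, N m; "opening": finger opening in m.
Only numpy, scipy, OpenCV 4.12 (cv2) and the standard library are available. Lean on these libraries where they do the work, as an engineer would, in place of code of your own. Each camera call takes 0.05 s, during which the arm holds its last target. There are 200 camera calls.

## Working session

There is one attempt and no reset: what is moved stays moved. The work goes in short steps, Python scripts to look and compute and a tool call to move; the robot and the scene stay as the last step left them, time stands still between calls to the robot, and variables do not carry over. Pictures are saved under pics/ and viewed, about 8 in all and at most 12, crops included, and the job is handed in when it is done.

Besides the shell and the picture viewer there is one more tool, called as a command line: name --pt "numbers of a row" for each row, then --argument value for the rest. jog_arm: Moves the arm, as the interface text tells. Its arguments: {"type":"object","properties":{"offset":{"type":"array"},"yaw":{"type":"array"},"claw":{"type":"number"},"squeeze":{"type":"number"}},"required":["offset","yaw"]}

```bash
mkdir -p pics; ls
cat > h.py <<'E'
import numpy as np,cv2
from scipy.spatial.transform import Rotation as R
from station import telemetry, eyes, bot, nets
def snap(n,f=None):
    s=telemetry.sense(); im=eyes.get_image(n)
    if f: cv2.imwrite(f'pics/{f}.png',im[:,:,::-1])
    return s,im
def cam(n,s=None):
    c=eyes.camera_params(n)
    if n!='wrist': return np.array(c['intrinsics']),np.array(c['world_from_camera'])
    T=np.eye(4);T[:3,:3]=R.from_quat(s['tool_rot']).as_matrix();T[:3,3]=s['tcp_pos']
    return np.array(c['intrinsics']) if 'intrinsics' in c else None,T@np.array(c['hand_eye'])
def ray(KT,rc):
    K,T=KT; d=np.linalg.solve(K,[rc[1],rc[0],1.]); return T[:3,3],T[:3,:3]@d/np.linalg.norm(d)
def at_z(KT,rc,z):
    o,d=ray(KT,rc); return o+d*(z-o[2])/d[2]
def proj(KT,p):
    K,T=KT; q=K@(T[:3,:3].T@(np.array(p)-T[:3,3])); return q[[1,0]]/q[2]
def tri(rays):
    A=np.zeros((3,3));b=np.zeros(3)
    for o,d in rays:
        P=np.eye(3)-np.outer(d,d);A+=P;b+=P@o
    p=np.linalg.solve(A,b); return p,[np.linalg.norm(np.cross(p-o,d)) for o,d in rays]
E
python3 - <<'E'
from h import *
s,a=snap('top','top0');print(s)
L=['keyhole','key','roundkey','keystand','cork0_center','bin','chest','jigger']
for l in L: print('top',l,[(np.round(d['pixel']).astype(int).tolist(),round(d['conf'],2)) for d in nets.spot_in(l,'top')])
_,b=snap('side','side0')
for l in L[:6]: print('side',l,[(np.round(d['pixel']).astype(int).tolist(),round(d['conf'],2)) for d in nets.spot_in(l,'side')])
for n in('top','side'): print(np.round(cam(n)[0],1).tolist(),np.round(cam(n)[1],3).tolist())
print(eyes.camera_params('wrist'),bot.hold_point_z)
E
```

```text
pics
{'time_s': 0.0, 'joint_pos': array([ 1.01350223,  0.42672634,  0.07386144,  1.60660406, -0.03408329,
        1.11076208, -0.06711075]), 'joint_velocities': array([-0.00040206, -0.00051187, -0.00129983, -0.00172291, -0.00088836,
       -0.00258449, -0.00019788]), 'tau': array([-5.00912629e-04, -9.49856830e+01,  3.76103863e+00, -4.63531029e+01,
        1.91722764e-02,  1.00853958e-02,  6.70721352e-05]), 'tcp_pos': array([ 0.26750293, -0.61930404,  0.23061598]), 'tool_rot': array([-0.69233525, -0.14358442,  0.69258887, -0.14274482]), 'wrist_force': array([-0.21966931,  0.50550194, -0.7574959 ]), 'ft_torque': array([ 0.00997492, -0.04333803,  0.01828002]), 'opening': 0.08529855036167916}
top keyhole [([212, 284], 0.61)]
top key [([231, 418], 0.68), ([207, 377], 0.62), ([231, 377], 0.34)]
top roundkey [([231, 380], 0.36)]
top keystand [([219, 375], 0.85)]
top cork0_center [([225, 288], 0.61), ([268, 270], 0.59)]
top bin [([217, 179], 0.68)]
top chest [([208, 285], 0.69)]
top jigger [([163, 216], 0.66)]
side keyhole [([238, 273], 0.64)]
side key [([392, 248], 0.6), ([319, 276], 0.52)]
[... 385 characters left out ...]
0.0, 281.2], [0.0, 518.6, 216.2], [0.0, 0.0, 1.0]] [[0.998, -0.023, 0.058, 0.517], [-0.059, -0.639, 0.767, -1.033], [0.019, -0.769, -0.639, 0.977], [0.0, 0.0, 0.0, 1.0]]
{'intrinsics': array([[330.39033515,   0.        , 278.03370235],
       [  0.        , 330.39033515, 214.593045  ],
       [  0.        ,   0.        ,   1.        ]]), 'hand_eye': array([[-7.01908673e-04, -2.74923385e-01,  9.61465881e-01,
        -1.42474482e-01],
       [ 9.99999711e-01,  8.77460151e-05,  7.55130179e-04,
        -8.19084066e-04],
       [-2.91967745e-04,  9.61466133e-01,  2.74923244e-01,
        -7.00091638e-02],
       [ 0.00000000e+00,  0.00000000e+00,  0.00000000e+00,
         1.00000000e+00]])} 0.0187
```

Run:
```python
import cv2,numpy as np
a=cv2.imread('pics/top0.png');b=cv2.imread('pics/side0.png')
c=cv2.resize(a[130:310,140:450],(800,465),interpolation=3);cv2.imwrite('pics/topc.png',c)
c=cv2.resize(b[130:420,100:460],(744,600),interpolation=3);cv2.imwrite('pics/sidec.png',c)
```

```text
(no output)
```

View pics/topc.png

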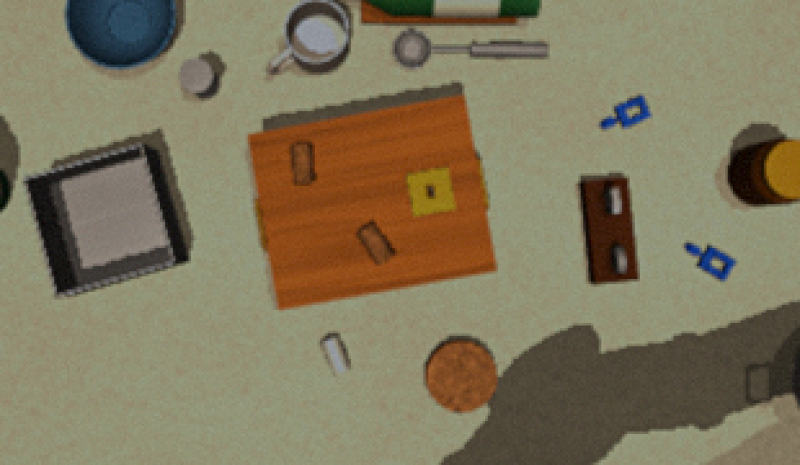

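View pics/sidec.png

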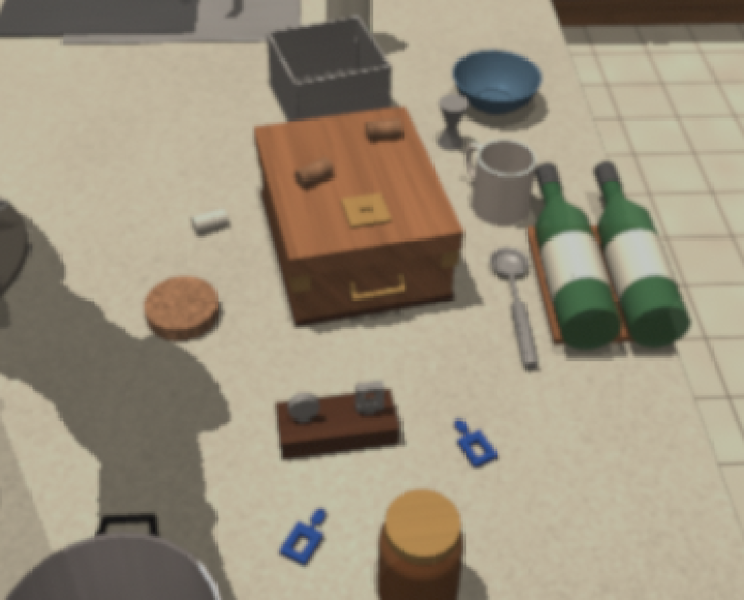

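Top crop (2.58x, origin col 140,row 130): square-bow key at full-image [207,377], round disc key [231,380] in the stand, blue look-alike keys [173,385] and [231,418] (not wanted); corks on lid [193,257] and [224,286], white cork on counter [267,269] (not wanted); keyhole plate [204,307]; bin [215,182]. Side: square bow [322,279], round [327,247]. I choose the steel square one; close crop check comes with the wrist view.

Run:
```python
from h import *
T=cam('top');S=cam('side')
t=lambda x,y:(130+y/2.5806,140+x/2.5806)
u=lambda x,y:(130+y/2.067,100+x/2.067)
for n,a,b in[('corkA',(303,163),(384,130)),('corkB',(376,243),(313,172)),('hole',(431,192),(367,210)),('sqkey',(613,200),(370,397)),('round',(620,260),(303,407))]:
    p,e=tri([ray(T,t(*a)),ray(S,u(*b))]);print(n,np.round(p,4),np.round(e,4))
print('lid',[np.round(at_z(T,t(*c),.12)[:2],3).tolist() for c in((250,133),(463,95),(495,270),(278,307))])
print('bin rim',[np.round(at_z(T,t(*c),.1)[:2],3).tolist() for c in((27,180),(147,145),(188,262),(60,295))])
print('stand top',[np.round(at_z(T,t(*c),.03)[:2],3).tolist() for c in((581,179),(626,176),(637,278),(592,283))])
s=telemetry.sense();M=R.from_quat(s['tool_rot']).as_matrix();print(M.round(3))
```

```text
corkA [0.6097 0.0836 0.1278] [0.0019 0.0019]
corkB [ 0.5162 -0.002   0.1298] [0.0012 0.0012]
hole [ 0.5782 -0.0662  0.1213] [0.0031 0.0031]
sqkey [ 0.5713 -0.2941  0.0527] [0.0019 0.0019]
round [ 0.4982 -0.3028  0.0508] [0.0025 0.0025]
lid [[0.643, 0.147], [0.689, -0.103], [0.484, -0.141], [0.44, 0.112]]
bin rim [[0.588, 0.416], [0.631, 0.273], [0.491, 0.222], [0.451, 0.375]]
stand top [[0.596, -0.259], [0.601, -0.316], [0.473, -0.329], [0.466, -0.273]]
[[ 0.     0.397 -0.918]
 [ 0.    -0.918 -0.397]
 [-1.     0.    -0.   ]]
```

jog_arm --pt "-0.002 -0.0422 -0.0442" --pt "-0.002 -0.0422 -0.0442" --pt "-0.002 -0.0422 -0.0442" --pt "-0.002 -0.0422 -0.0442" --pt "-0.002 -0.0422 -0.0442" --pt "-0.002 -0.0422 -0.0442" --pt "-0.002 -0.0422 -0.0442" --pt "-0.002 -0.0422 -0.0442" --pt "-0.002 -0.0422 -0.0442" --pt "-0.002 -0.0422 -0.0442" --pt "-0.002 -0.0422 -0.0442" --pt "0 0 0" --yaw '[0,0,0,0,0,0,0,0,0,0,0,-9.6]'

```text
time_s: 2.3
tcp_pos: [0.5311, 0.0044, 0.2536]
tool_rot: [0.678, 0.204, -0.677, 0.203]
wrist_force: [-0.3, -1.9, -0.7]
opening: 0.0853
```

```bash
cat >> h.py <<'E'
def info(s):
    M=R.from_quat(s['tool_rot']).as_matrix()
    return s['tcp_pos'].round(4),'yang',round(np.degrees(np.arctan2(M[1,1],M[0,1])),2),'down',M[:,0].round(3),'F',s['wrist_force'].round(1),'op',round(s['opening'],4),'t',s['time_s']
def go(s,p):
    M=R.from_quat(s['tool_rot']).as_matrix(); return (M.T@(np.array(p)-s['tcp_pos'])).round(4)
E
python3 - <<'E'
from h import *
s,im=snap('wrist','w1');print(info(s))
KT=cam('wrist',s)
for p in [(.6097,.0836,.132),(.5162,-.002,.132),(.578,-.066,.125)]: print(proj(KT,p).round(1))
E
```

```text
(array([0.5311, 0.0044, 0.2536]), 'yang', np.float64(-56.63), 'down', array([ 0.001,  0.002, -1.   ]), 'F', array([-0.3, -1.9, -0.7]), 'op', 0.0853, 't', 2.3)
[ 65.2 247.9]
[226.9 275.5]
[206.  378.7]
```

View pics/w1.png

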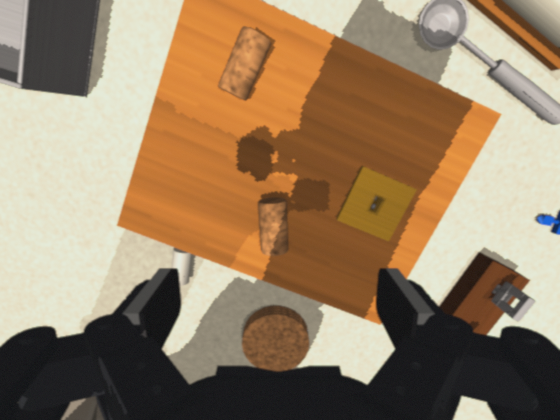

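Run:
```python
from h import *
s=telemetry.sense();KT=cam('wrist',s)
T=cam('top')
for n,w,t in[('A',(63,245.5),(193.2,257.4)),('B',(224,273.5),(224.2,285.7)),('hole',(204,376.5),(204.4,307))]:
    p,e=tri([ray(KT,w),ray(T,t)]);print(n,p.round(4),np.round(e,4),at_z(KT,w,.132 if n!='hole' else .125).round(4))
for a,b in[((30,258),(97,233)),((198,272),(252,275)),((167,361),(190,418)),((167,361),(223,337)),((199,378),(210,374.5))]:
    d=at_z(KT,b,.13)-at_z(KT,a,.13);print(np.degrees(np.arctan2(d[1],d[0])).round(1),np.linalg.norm(d).round(4))
p=at_z(KT,(224,273.5),.132);print('toB',go(s,[p[0],p[1],.128]))
```

```text
A [0.6075 0.0831 0.1372] [0.0005 0.0005] [0.6084 0.0839 0.132 ]
B [ 0.5152 -0.0025  0.127 ] [0.0005 0.0005] [ 0.5168 -0.0021  0.132 ]
hole [ 0.5766 -0.0664  0.1217] [0.0016 0.0016] [ 0.5783 -0.0655  0.125 ]
-169.4 0.0497
-143.2 0.0479
-77.4 0.0516
-165.8 0.0501
-158.8 0.0096
toB [ 0.1253 -0.0043  0.0135]
```

jog_arm --pt "0.04 -0.0023 0.0065" --pt "0.04 -0.002 0.007" --pt "0.04 0 0" --pt "0.01 0 0" --pt "0 0 0" --yaw '[0,0,-3.4,0,0]' --claw 0 --squeeze 30

```text
time_s: 2.98
tcp_pos: [0.5164, -0.0047, 0.1237]
tool_rot: [-0.672, -0.22, 0.672, -0.22]
wrist_force: [0.7, 0.5, 1.2]
opening: 0.0428
```

jog_arm --pt "0 0 0" --pt "0 0 0" --pt "0 0 0" --pt "0 0 0" --yaw '[0,0,0,0]' --claw -1 --squeeze 30

```text
time_s: 3.48
tcp_pos: [0.5172, -0.0044, 0.1249]
tool_rot: [0.673, 0.22, -0.671, 0.221]
wrist_force: [-1.4, -0.0, 8.3]
opening: 0.0229
```

jog_arm --pt "-0.04 0 0" --pt "-0.03 -0.0412 -0.0357" --pt "0 -0.0412 -0.0357" --pt "0 -0.0412 -0.0357" --pt "0 -0.0412 -0.0357" --pt "0 -0.0412 -0.0357" --pt "0 -0.0412 -0.0357" --pt "0.04 0 0" --pt "0.035 0 0" --pt "0 0 0" --yaw '[0,0,0,0,0,0,0,0,0,0]'

```text
time_s: 4.72
tcp_pos: [0.5412, 0.3209, 0.1169]
tool_rot: [-0.671, -0.22, 0.673, -0.221]
wrist_force: [0.4, -0.6, 0.4]
opening: 0.0226
```

Run:
```python
from h import *
s,im=snap('wrist','w2');print(info(s))
p=[.5 ,0,0]
```

```text
(array([0.5412, 0.3209, 0.1169]), 'yang', np.float64(-53.65), 'down', array([-0.003, -0.002, -1.   ]), 'F', array([ 0.4, -0.6,  0.4]), 'op', 0.0226, 't', 4.725)
```

jog_arm --pt "0 0 0" --pt "0 0 0" --pt "-0.045 0 0" --pt "-0.05 0 0" --pt "0 0.0576 0.0217" --pt "0 0.0576 0.0217" --pt "0 0.0576 0.0217" --pt "0 0.0576 0.0217" --pt "0 0 0" --pt "0 0 0" --pt "0 0 0" --pt "0 0 0" --yaw '[0,0,0,0,0,0,0,0,8.6,8.6,8.6,0]' --claw 0

```text
time_s: 6.28
tcp_pos: [0.6091, 0.0847, 0.2143]
tool_rot: [0.705, 0.065, -0.704, 0.065]
wrist_force: [-0.1, 0.1, -0.1]
opening: 0.0426
```

Run:
```python
from h import *
s,im=snap('wrist','w3');print(info(s))
print([(np.round(d['pixel'],1).tolist(),round(d['conf'],2)) for d in nets.spot_in('cork0_center','wrist')])
KT=cam('wrist',s);print(proj(KT,[.6084,.0839,.132]),go(s,[.6084,.0839,.123]))
_,t=snap('top')
a=np.zeros((600,800,3),np.uint8);a[:420,:560]=im
c=cv2.resize(t[170:260,140:300],None,fx=2,fy=2);a[420:600,:320]=c
cv2.imwrite('pics/w3b.png',a[:,:560,::-1])
```

```text
(array([0.6091, 0.0847, 0.2143]), 'yang', np.float64(-79.39), 'down', array([ 0.001,  0.   , -1.   ]), 'F', array([-0.1,  0.1, -0.1]), 'op', 0.0426, 't', 6.275)
[([202.5, 39.0], 0.64)]
[223.42233574 279.96761221] [0.0913 0.0007 0.001 ]
```

View pics/w3b.png

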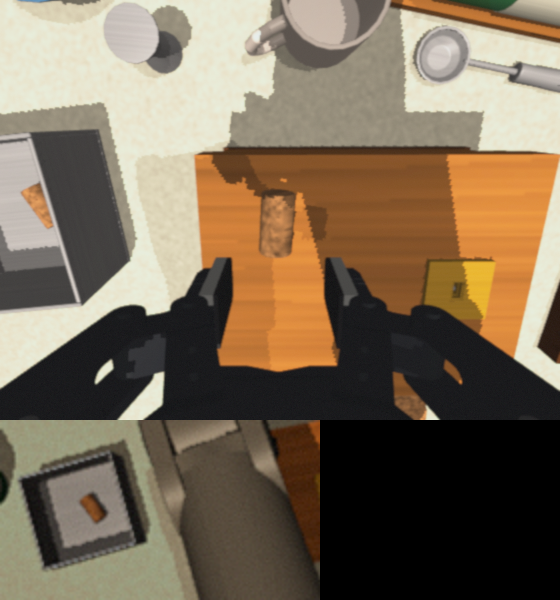

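Cork B lies in the bin; cork A is at [222,277], where predicted. Descend on it.

jog_arm --pt "0.04 -0.001 0" --pt "0.04 0 0.001" --pt "0.01 0 0" --pt "0 0 0" --yaw '[0,0,0,0]'

```text
time_s: 6.92
tcp_pos: [0.6079, 0.0855, 0.1237]
tool_rot: [-0.704, -0.065, 0.704, -0.065]
wrist_force: [0.6, 0.2, 2.4]
opening: 0.0428
```

jog_arm --pt "0 0 0" --pt "0 0 0" --pt "0 0 0" --pt "0 0 0" --yaw '[0,0,0,0]' --claw -1

```text
time_s: 7.42
tcp_pos: [0.6087, 0.0857, 0.125]
tool_rot: [0.705, 0.065, -0.703, 0.065]
wrist_force: [-0.6, -0.1, 6.9]
opening: 0.0224
```

jog_arm --pt "-0.04 0 0" --pt "-0.035 0 0" --pt "0 -0.0609 0.0059" --pt "0 -0.0609 0.0059" --pt "0 -0.0609 0.0059" --pt "0 -0.0609 0.0059" --pt "0.04 0 0" --pt "0.035 0 0" --pt "0 0 0" --yaw '[0,0,0,0,0,0,0,0,0]'

```text
time_s: 8.55
tcp_pos: [0.5389, 0.32, 0.122]
tool_rot: [-0.703, -0.065, 0.705, -0.066]
wrist_force: [0.3, 0.7, 0.1]
opening: 0.0228
```

jog_arm --pt "0 0 0" --pt "0 0 0" --pt "-0.045 0 0" --pt "-0.05 0 0" --pt "0 0 0" --yaw '[0,0,0,0,0]' --claw 0

```text
time_s: 9.18
tcp_pos: [0.5417, 0.3219, 0.2238]
tool_rot: [0.707, 0.066, -0.702, 0.064]
wrist_force: [0.2, 0.3, -1.0]
opening: 0.0426
```

jog_arm --pt "0 0.0595 0.0085" --pt "0 0.0595 0.0085" --pt "0 0.0595 0.0085" --pt "0 0.0595 0.0085" --pt "0 0.0595 0.0085" --pt "0 0.0595 0.0085" --pt "0 0.0595 0.0085" --pt "0 0.0595 0.0085" --pt "0 0.0595 0.0085" --pt "0 0.0595 0.0085" --pt "0 0 0" --pt "0 0 0" --yaw '[0,0,0,0,0,0,0,0,0,0,4.6,0]'

```text
time_s: 10.68
tcp_pos: [0.5652, -0.2802, 0.2184]
tool_rot: [0.706, 0.037, -0.706, 0.037]
wrist_force: [0.9, 1.2, 0.1]
opening: 0.0426
```

Run:
```python
from h import *
s,im=snap('wrist','w4');print(info(s))
KT=cam('wrist',s);print(proj(KT,[.5713,-.2941,.074]),proj(KT,[.498,-.303,.074]))
_,t=snap('top');_,d=snap('side','side2')
a=np.zeros((600,560,3),np.uint8);a[:420,:560]=im
a[420:600,:320]=cv2.resize(t[170:260,140:300],None,fx=2,fy=2)
cv2.imwrite('pics/w4b.png',a[:,:,::-1])
```

```text
(array([ 0.5652, -0.2802,  0.2184]), 'yang', np.float64(-84.07), 'down', array([ 0.,  0., -1.]), 'F', array([0.9, 1.2, 0.1]), 'op', 0.0426, 't', 10.675)
[196.42575814 295.05928924] [272.29863386 295.28418837]
```

View pics/w4b.png

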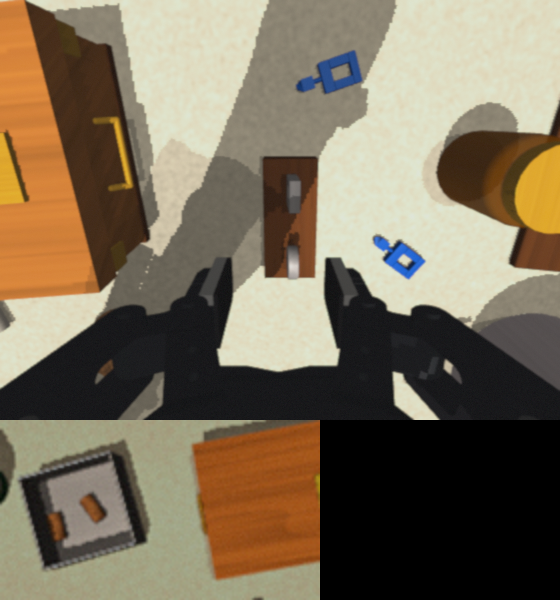

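Both corks are in the bin. Keys in the stand: at [193,294] (square?) and [262,293] (round?); close check.

Run:
```python
import cv2,numpy as np
a=cv2.imread('pics/w4.png')[150:290,250:330];b=cv2.imread('pics/side0.png')[300:360,225:305]
a=cv2.resize(a,None,fx=4,fy=4,interpolation=3);b=cv2.resize(b,None,fx=5,fy=5,interpolation=3)
c=np.zeros((560,720,3),np.uint8);c[:,:320]=a;c[:300,320:]=b;cv2.imwrite('pics/crop.png',c)
```

```text
(no output)
```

View pics/crop.png

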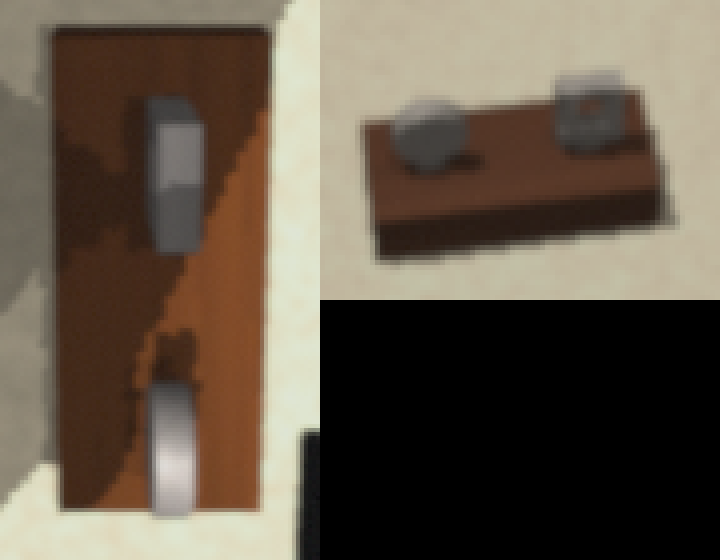

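Run:
```python
from h import *
s=telemetry.sense();KT=cam('wrist',s);w=(196.4,294.75)
p=at_z(KT,w,.074);print(p,go(s,[p[0],p[1],.0393]))
# side view top-face centre of bow: crop px (588,80) ->
u=(300+80/5,225+(588-320)/5);print(tri([ray(KT,w),ray(cam('side'),u)]))
a,b=[at_z(KT,(150+y/4,250+x/4),.03) for x,y in((50,30),(61,510))];c,d=[at_z(KT,(150+y/4,250+x/4),.03) for x,y in((270,30),(259,510))]
print((a+b+c+d)/4,[np.degrees(np.arctan2(*(q[:2][::-1]))) for q in(a-b,c-d)],np.linalg.norm(a-c),np.linalg.norm(a-b))
```

```text
[ 0.57175142 -0.29256129  0.074     ] [ 0.1793  0.0142 -0.0046]
(array([ 0.57175076, -0.29277743,  0.07244915]), [np.float64(0.00034771061960788897), np.float64(0.00034771061960789406)])
[ 0.53576887 -0.29412184  0.03      ] [np.float64(6.73611815411399), np.float64(6.703092841159977)] 0.05461902296495754 0.1310381647417323
```

The far key is the square windowed bow (top face centre [196,295]), height 72 mm vs 74 expected; near one is the round disc. Descend.

jog_arm --pt "0.045 0.007 -0.0023" --pt "0.045 0.007 -0.0023" --pt "0.045 0 0" --pt "0.034 0 0" --pt "0.01 0 0" --pt "0 0 0" --yaw '[0,0,-0.7,0,0,0]'

```text
time_s: 11.58
tcp_pos: [0.5717, -0.293, 0.0397]
tool_rot: [0.706, 0.042, -0.706, 0.041]
wrist_force: [-0.1, 0.1, 0.3]
opening: 0.0428
```

jog_arm --pt "0 0 0" --pt "0 0 0" --pt "0 0 0" --pt "0 0 0" --pt "0 0 0" --yaw '[0,0,0,0,0]' --claw -1

```text
time_s: 12.2
tcp_pos: [0.5721, -0.2927, 0.0405]
tool_rot: [0.706, 0.041, -0.705, 0.041]
wrist_force: [-1.4, 4.5, 7.1]
opening: 0.0098
```

jog_arm --pt "0 0 0" --pt "-0.01 0 0" --pt "-0.015 0 0" --pt "-0.04 0 0" --pt "-0.05 0 0" --pt "-0.045 0 0" --pt "0 -0.0556 0.0068" --pt "0 -0.0556 0.0068" --pt "0 -0.0556 0.0068" --pt "0 -0.0556 0.0068" --pt "0 0 0" --pt "0 0 0" --yaw '[0,0,0,0,0,0,0,0,0,0,-5,0]' --squeeze 80

```text
time_s: 13.7
tcp_pos: [0.5188, -0.0757, 0.2006]
tool_rot: [0.704, 0.072, -0.703, 0.072]
wrist_force: [0.2, -1.1, -1.0]
opening: 0.009
```

Run:
```python
from h import *
s,im=snap('wrist','w5');print(info(s))
KT=cam('wrist',s);print(proj(KT,[.5783,-.0655,.125]))
print([(np.round(d['pixel'],1).tolist(),round(d['conf'],2)) for d in nets.spot_in('keyhole','wrist')])
r,c=[int(v) for v in proj(KT,[.5783,-.0655,.125])]
x0=max(c-70,0);y0=max(r-60,0);print(x0,y0)
a=cv2.resize(im[y0:y0+120,x0:x0+140],None,fx=5,fy=5,interpolation=2)
print(a.shape);cv2.imwrite('pics/w5c.png',a[:,:,::-1])
```

```text
(array([ 0.5188, -0.0757,  0.2006]), 'yang', np.float64(-78.33), 'down', array([ 0.002, -0.001, -1.   ]), 'F', array([ 0.2, -1.1, -1. ]), 'op', 0.009, 't', 13.7)
[135.69768957 282.13867899]
[([134.4, 182.6], 0.97), ([267.8, 502.0], 0.28)]
212 75
(600, 700, 3)
```

View pics/w5c.png

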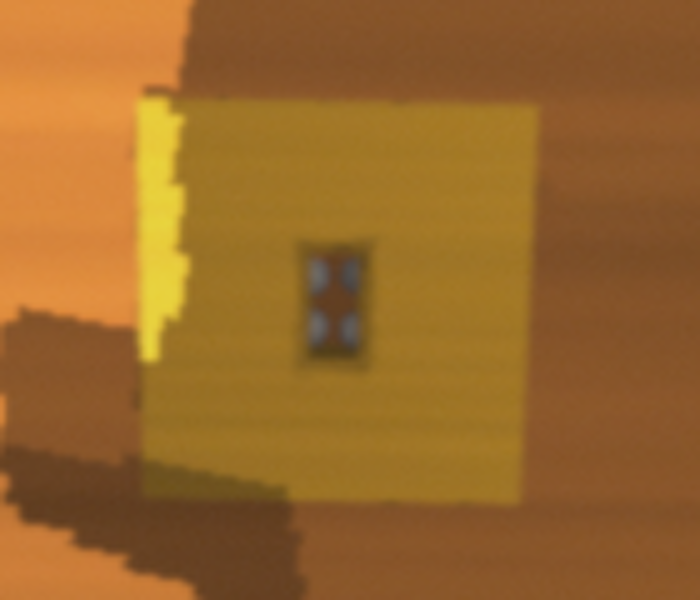

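View pics/w5.png

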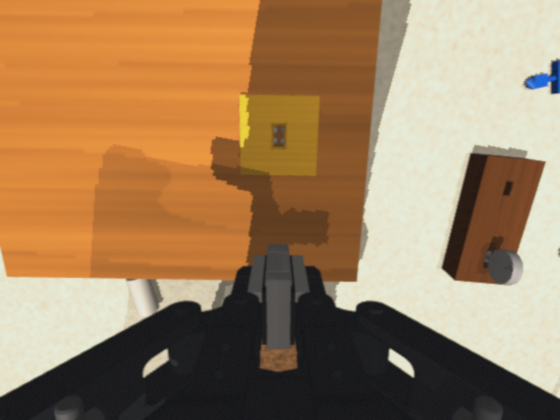

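Run:
```python
from h import *
s=telemetry.sense();KT=cam('wrist',s)
q=[at_z(KT,(75+y/5,212+x/5),.125) for x,y in((137,98),(540,105),(520,503),(142,498))]
print('centre',np.mean(q,0).round(4))
for i in range(4):
    d=q[(i+1)%4]-q[i];print(np.degrees(np.arctan2(d[1],d[0])).round(2),np.linalg.norm(d).round(4))
h=at_z(KT,(75+304/5,212+335/5),.125);print('hole',h,'tri',tri([ray(KT,(75+304/5,279)),ray(cam('top'),(204.4,307))])[0])
M=R.from_quat(s['tool_rot']).as_matrix()
for n,p in dict(bowtopfar=(-.035,0,-.015),bowtopnear=(-.035,0,.015),bowbotfar=(.003,0,-.015),bladefar=(.011,0,-.006),tipfar=(.029,0,-.0025),bw=(-.035,.005,-.015),bw2=(-.035,-.005,-.015),padtipfar=(0,0,-.011)).items():
    print(n,proj(KT,s['tcp_pos']+M@np.array(p)).round(1))
im=cv2.imread('pics/w5.png')[225:385,228:328];cv2.imwrite('pics/w5k.png',cv2.resize(im,None,fx=3.75,fy=3.75,interpolation=2))
```

```text
centre [ 0.5774 -0.0646  0.125 ]
-79.44 0.05
-169.57 0.0497
100.72 0.0501
10.42 0.0499
hole [ 0.57781248 -0.06451812  0.125     ] tri [ 0.57637292 -0.0658887   0.10515146]
bowtopfar [279.3 280.2]
bowtopnear [350.3 280.1]
bowbotfar [241.8 279.6]
bladefar [253.  279.5]
tipfar [246.3 279.3]
bw [279.3 294.2]
bw2 [279.3 266.3]
padtipfar [252.2 279.7]
```

View pics/w5k.png

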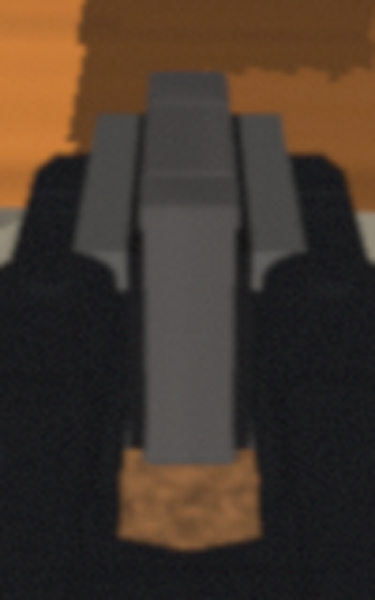

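Run:
```python
from h import *
s=telemetry.sense();print(go(s,[.5778,-.065,.160]))
```

```text
[ 0.04    0.0004 -0.0601]
```

jog_arm --pt "0 0.0004 -0.03" --pt "0 0 -0.0301" --pt "0 0 0" --pt "0.02 0 0" --pt "0.01 0 0" --pt "0 0 0" --pt "0 0 0" --yaw '[0,0,1.2,0,0,0,0]'

```text
time_s: 14.68
tcp_pos: [0.5777, -0.0641, 0.1699]
tool_rot: [0.704, 0.064, -0.704, 0.064]
wrist_force: [-0.6, 0.2, -1.8]
opening: 0.0088
```

Run:
```python
from h import *
s=telemetry.sense();print(info(s),go(s,[.5778,-.065,.160]))
_,im=snap('side','s3');KT=cam('side');print(proj(KT,[.5778,-.0645,.125]))
r,c=[int(v) for v in proj(KT,[.5778,-.0645,.125])]
cv2.imwrite('pics/s3c.png',cv2.resize(im[r-45:r+35,c-50:c+50],None,fx=6,fy=6,interpolation=2)[:,:,::-1]);print(r-45,c-50)
```

```text
(array([ 0.5777, -0.0641,  0.1699]), 'yang', np.float64(-79.57), 'down', array([ 0.001, -0.   , -1.   ]), 'F', array([-0.6,  0.2, -1.8]), 'op', 0.0088, 't', 14.675) [0.0099 0.0009 0.0001]
[230.08597059 276.14133421]
185 226
```

View pics/s3c.png

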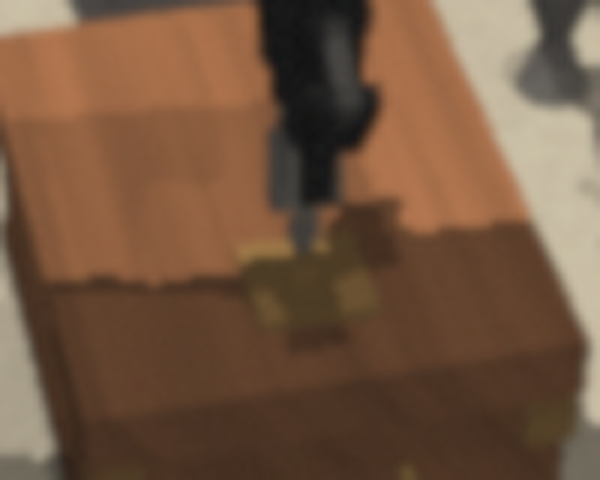

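The blade hangs over the plate (tip at about crop (305,250)); go down guarded.

jog_arm --pt "0.008 0.0008 0" --pt "0.006 0 0" --pt "0.004 0 0" --pt "0 0 0" --yaw '[0,0,0,0]'

```text
time_s: 15.22
tcp_pos: [0.5777, -0.0645, 0.151]
tool_rot: [-0.704, -0.065, 0.704, -0.064]
wrist_force: [0.3, 0.3, -0.9]
opening: 0.0088
```

jog_arm --pt "0.002 0 0" --pt "0.002 0 0" --pt "0.001 0 0" --pt "0 0 0" --yaw '[0,0,0,0]'

```text
time_s: 15.72
tcp_pos: [0.5782, -0.0645, 0.1465]
tool_rot: [0.705, 0.065, -0.704, 0.064]
wrist_force: [5.2, 1.3, 0.9]
opening: 0.0088
```

jog_arm --pt "0 0 -0.0007" --pt "0 0 0" --pt "0.002 0 0" --pt "0 0 0" --yaw '[0,0,0,0]'

```text
time_s: 16.23
tcp_pos: [0.5784, -0.0645, 0.1442]
tool_rot: [-0.704, -0.065, 0.704, -0.064]
wrist_force: [4.4, 1.2, -0.7]
opening: 0.0085
```

jog_arm --pt "0 0.0002 -0.0007" --pt "0 0 0" --pt "0.002 0 0" --pt "0 0 0" --yaw '[0,0,0,0]'

```text
time_s: 16.73
tcp_pos: [0.5789, -0.0643, 0.1421]
tool_rot: [-0.704, -0.065, 0.704, -0.064]
wrist_force: [0.3, 3.6, -0.8]
opening: 0.0089
```

jog_arm --pt "0 -0.0005 0" --pt "0.001 0 0" --pt "0.001 0 0" --pt "0.001 0 0" --pt "0 0 0" --yaw '[0,3,-6,6,-3]'

```text
time_s: 17.35
tcp_pos: [0.5794, -0.0642, 0.1394]
tool_rot: [0.704, 0.064, -0.704, 0.064]
wrist_force: [3.3, 0.6, -4.7]
opening: 0.0089
```

jog_arm --pt "0 0 -0.0003" --pt "0.0015 0 0" --pt "0.0015 0 0" --pt "0.0015 0 0" --pt "0.0005 0 0" --pt "0 0 0" --yaw '[0,4,-8,8,-4,0]'

```text
time_s: 18.1
tcp_pos: [0.5797, -0.0641, 0.135]
tool_rot: [0.705, 0.064, -0.704, 0.064]
wrist_force: [-0.2, 2.3, 7.1]
opening: 0.0089
```

jog_arm --pt "0 -0.0003 0" --pt "0.0015 0 0" --pt "0.0015 0 0" --pt "0.0015 0 0" --pt "0.0005 0 0" --pt "0 0 0" --yaw '[0,4,-8,8,-4,0]'

```text
time_s: 18.85
tcp_pos: [0.5799, -0.064, 0.1299]
tool_rot: [0.705, 0.064, -0.704, 0.065]
wrist_force: [1.8, 1.3, 4.7]
opening: 0.0088
```

jog_arm --pt "0.001 0 0" --pt "0 0 0" --yaw '[3,-3]'

```text
time_s: 19.1
tcp_pos: [0.5801, -0.064, 0.1298]
tool_rot: [0.705, 0.064, -0.704, 0.064]
wrist_force: [-2.8, -0.2, 20.1]
opening: 0.0087
```

jog_arm --pt "0.001 0 0" --pt "0 0 0" --pt "0 0 0" --yaw '[3,-3,0]'

```text
time_s: 19.48
tcp_pos: [0.5803, -0.064, 0.1298]
tool_rot: [0.705, 0.064, -0.703, 0.064]
wrist_force: [-8.6, 1.0, 33.3]
opening: 0.0087
```

jog_arm --pt "-0.0013 0 0.0005" --pt "0 0 0" --yaw '[0,0]' --squeeze 110

```text
time_s: 19.73
tcp_pos: [0.5798, -0.064, 0.1299]
tool_rot: [0.705, 0.064, -0.703, 0.064]
wrist_force: [0.5, 0.9, 15.2]
opening: 0.0083
```

Run:
```python
from h import *
s=telemetry.sense();print(info(s),s['ft_torque'].round(3),s['joint_pos'].round(2))
```

```text
(array([ 0.5798, -0.064 ,  0.1299]), 'yang', np.float64(-79.62), 'down', array([ 0.003, -0.   , -1.   ]), 'F', array([ 0.5,  0.9, 15.2]), 'op', 0.0083, 't', 19.725) [ 0.108 -0.119  0.006] [ 0.2   0.4  -0.24  1.9   0.13  0.86 -1.5 ]
```

Turning clockwise drives joint 7 down from -1.5 past its -2.73 range, so I regrip the key with the gripper half a turn round (the pins hold the key).

jog_arm --pt "0 0 0" --pt "0 0 0" --pt "0 0 0" --yaw '[0,0,0]' --claw 0

```text
time_s: 20.1
tcp_pos: [0.5785, -0.064, 0.1283]
tool_rot: [-0.704, -0.064, 0.704, -0.064]
wrist_force: [-0.5, -0.4, 0.2]
opening: 0.0426
```

jog_arm --pt "-0.02 0 0" --pt "-0.03 0 0" --pt "-0.03 0 0" --pt "0 0 0" --pt "0 0 0" --pt "0 0 0" --pt "0 0 0" --pt "0 0 0" --pt "0 0 0" --pt "0 0 0" --pt "0 0 0" --pt "0 0 0" --yaw '[0,0,0,-10,-10,-10,-10,-10,-10,-10,-10,-10]'

```text
time_s: 21.6
tcp_pos: [0.5786, -0.0639, 0.2084]
tool_rot: [0.451, 0.545, -0.451, 0.545]
wrist_force: [0.1, -0.8, 0.3]
opening: 0.0423
```

Run:
```python
from h import *
s=telemetry.sense();print(info(s),s['joint_pos'].round(2))
```

```text
(array([ 0.5786, -0.0639,  0.2084]), 'yang', np.float64(10.78), 'down', array([-0.,  0., -1.]), 'F', array([ 0.1, -0.8,  0.3]), 'op', 0.0423, 't', 21.6) [ 0.43  0.34 -0.53  1.82  0.2   1.04  0.01]
```

jog_arm --pt "0 0 0" --pt "0 0 0" --pt "0 0 0" --pt "0 0 0" --pt "0 0 0" --pt "0 0 0" --pt "0 0 0" --pt "0 0 0" --pt "0 0 0" --pt "0 0 0" --yaw '[-10,-10,-10,-10,-10,-10,-10,-10,-9.6,0]'

```text
time_s: 22.85
tcp_pos: [0.5786, -0.0641, 0.2083]
tool_rot: [-0.061, 0.705, 0.062, 0.704]
wrist_force: [0.4, 0.7, -0.4]
opening: 0.0431
```

Run:
```python
from h import *
s,im=snap('wrist','w6');print(info(s),s['joint_pos'].round(2),go(s,[.5790,-.064,.1283]))
KT=cam('wrist',s);print(proj(KT,[.579,-.0642,.163]),[d for d in nets.spot_in('key','wrist')][:2])
cv2.imwrite('pics/w6c.png',cv2.resize(im[140:300,180:380],None,fx=3,fy=3,interpolation=2)[:,:,::-1])
```

```text
(array([ 0.5786, -0.0641,  0.2083]), 'yang', np.float64(99.99), 'down', array([-0.001,  0.   , -1.   ]), 'F', array([ 0.4,  0.7, -0.4]), 'op', 0.0431, 't', 22.85) [ 0.66  0.41 -0.84  1.8   0.35  1.08  1.44] [ 0.08   -0.0001  0.0005]
[240.50457327 276.36797568] [{'pixel': [229.7, 282.2], 'conf': 0.69}, {'pixel': [238.9, 28.0], 'conf': 0.58}]
```

View pics/w6c.png

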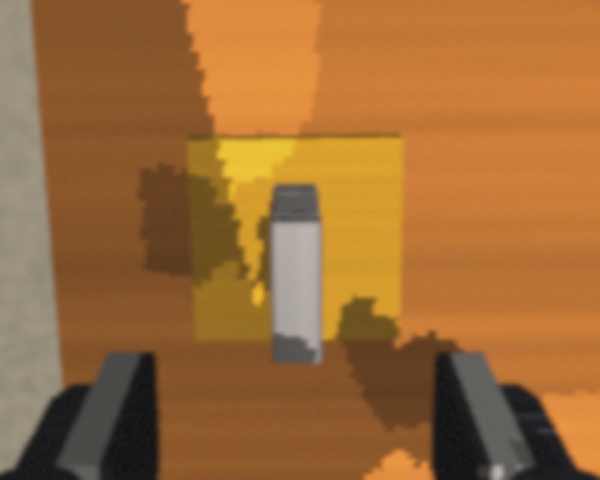

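Key stands home, upright and aligned at about [237,279], between the fingers. Descend and regrip.

jog_arm --pt "0.03 0.0004 0" --pt "0.03 0 0" --pt "0.015 0 0" --pt "0.004 0 0" --pt "0 0 0" --yaw '[-0.5,0,0,0,0]'

```text
time_s: 23.58
tcp_pos: [0.5791, -0.0633, 0.1302]
tool_rot: [-0.065, 0.704, 0.065, 0.704]
wrist_force: [0.1, 0.8, 0.6]
opening: 0.0425
```

jog_arm --pt "0 0 0" --pt "0 0 0" --pt "0 0 0" --pt "0 0 0" --pt "0 0 0" --yaw '[0,0,0,0,0]' --claw -1 --squeeze 60

```text
time_s: 24.2
tcp_pos: [0.5787, -0.0638, 0.1296]
tool_rot: [-0.065, 0.704, 0.065, 0.704]
wrist_force: [2.0, -2.6, -1.7]
opening: 0.0091
```

Gripped. Press down slightly to be sure it is home, then turn.

jog_arm --pt "0.001 0 0" --pt "0.001 0 0" --pt "0 0 0" --yaw '[2,-2,0]' --squeeze 90

```text
time_s: 24.58
tcp_pos: [0.579, -0.0636, 0.1292]
tool_rot: [-0.065, 0.704, 0.064, 0.704]
wrist_force: [-10.1, -3.5, 28.2]
opening: 0.0087
```

jog_arm --pt "0 0 0" --pt "0 0 0" --pt "0 0 0" --pt "0 0 0" --pt "0 0 0" --yaw '[6,6,6,6,0]'

```text
time_s: 25.2
tcp_pos: [0.5795, -0.0641, 0.1293]
tool_rot: [0.083, 0.701, -0.084, 0.703]
wrist_force: [-4.6, -6.5, 23.7]
opening: 0.0083
```

Run:
```python
from h import *
s=telemetry.sense();print(info(s),s['ft_torque'].round(3),s['joint_pos'].round(2))
```

```text
(array([ 0.5795, -0.0641,  0.1293]), 'yang', np.float64(76.39), 'down', array([ 0.002, -0.002, -1.   ]), 'F', array([-4.6, -6.5, 23.7]), 'op', 0.0083, 't', 25.2) [-1.52   1.559  0.02 ] [ 0.54  0.48 -0.69  1.88  0.38  0.92  1.  ]
```

jog_arm --pt "-0.0006 -0.0004 -0.0002" --pt "0 0 0" --pt "0 0 0" --pt "0 0 0" --pt "0 0 0" --pt "0 0 0" --yaw '[8,8,8,8,8,0]'

```text
time_s: 25.95
tcp_pos: [0.5789, -0.0648, 0.1294]
tool_rot: [0.319, 0.63, -0.319, 0.632]
wrist_force: [-3.8, -8.1, 16.5]
opening: 0.0089
```

Run:
```python
from h import *
s=telemetry.sense();print(info(s),s['ft_torque'].round(3),s['joint_pos'].round(2))
```

```text
(array([ 0.5789, -0.0648,  0.1294]), 'yang', np.float64(36.35), 'down', array([ 0.001, -0.002, -1.   ]), 'F', array([-3.8, -8.1, 16.5]), 'op', 0.0089, 't', 25.95) [-1.697  1.011  0.033] [ 0.43  0.44 -0.54  1.88  0.29  0.89  0.38]
```

jog_arm --pt "0 -0.0004 0.0002" --pt "0 0 0" --pt "0 0 0" --pt "0 0 0" --yaw '[8,8,7,0]'

```text
time_s: 26.45
tcp_pos: [0.5784, -0.065, 0.1294]
tool_rot: [0.438, 0.554, -0.439, 0.555]
wrist_force: [-5.4, -8.0, 17.5]
opening: 0.0085
```

Run:
```python
from h import *
s=telemetry.sense();print(info(s),s['ft_torque'].round(3))
```

```text
(array([ 0.5784, -0.065 ,  0.1294]), 'yang', np.float64(13.37), 'down', array([ 0.001, -0.002, -1.   ]), 'F', array([-5.4, -8. , 17.5]), 'op', 0.0085, 't', 26.45) [-1.55   1.332  0.048]
```

jog_arm --pt "0 0 0" --pt "0 0 0" --pt "0 0 0" --yaw '[3,3,0]'

```text
time_s: 26.82
tcp_pos: [0.5783, -0.0651, 0.1294]
tool_rot: [0.466, 0.531, -0.467, 0.532]
wrist_force: [-5.2, -7.8, 19.5]
opening: 0.0086
```

Run:
```python
from h import *
s=telemetry.sense();print(info(s),s['ft_torque'].round(3))
```

```text
(array([ 0.5783, -0.0651,  0.1294]), 'yang', np.float64(7.44), 'down', array([ 0.   , -0.001, -1.   ]), 'F', array([-5.2, -7.8, 19.5]), 'op', 0.0086, 't', 26.825) [-1.495  1.632  0.152]
```

jog_arm --pt "0 0 0" --pt "0 0 0" --yaw '[2.5,0]'

```text
time_s: 27.08
tcp_pos: [0.5782, -0.0651, 0.1294]
tool_rot: [0.478, 0.521, -0.478, 0.522]
wrist_force: [-7.0, -7.5, 19.1]
opening: 0.0086
```

Run:
```python
from h import *
s=telemetry.sense();print(info(s),s['ft_torque'].round(3))
```

```text
(array([ 0.5782, -0.0651,  0.1294]), 'yang', np.float64(4.94), 'down', array([ 0.   , -0.001, -1.   ]), 'F', array([-7. , -7.5, 19.1]), 'op', 0.0086, 't', 27.075) [-1.565  1.728  0.125]
```

jog_arm --pt "0 0 0" --pt "0 0 0" --yaw '[3,0]' --squeeze 110

```text
time_s: 27.32
tcp_pos: [0.5782, -0.065, 0.1294]
tool_rot: [0.491, 0.508, -0.492, 0.509]
wrist_force: [-7.8, -7.1, 20.3]
opening: 0.0085
```

Run:
```python
from h import *
for i in range(3):
    s,im=snap('wrist','w7');print(info(s),s['ft_torque'].round(3))
_,t=snap('side')
c=np.zeros((600,560,3),np.uint8);c[:420]=im;c[420:,:225]=cv2.resize(t[190:250,240:315],None,fx=3,fy=3)
cv2.imwrite('pics/w7b.png',c[:,:,::-1])
```

```text
(array([ 0.5782, -0.065 ,  0.1294]), 'yang', np.float64(1.95), 'down', array([ 0.   , -0.001, -1.   ]), 'F', array([-7.8, -7.1, 20.3]), 'op', 0.0085, 't', 27.325) [-1.401  1.86   0.254]
(array([ 0.5782, -0.0651,  0.1294]), 'yang', np.float64(1.98), 'down', array([ 0.   , -0.001, -1.   ]), 'F', array([-7.3, -6.6, 19.8]), 'op', 0.0086, 't', 27.375) [-1.394  1.843  0.262]
(array([ 0.5782, -0.065 ,  0.1294]), 'yang', np.float64(1.99), 'down', array([ 0.   , -0.001, -1.   ]), 'F', array([-8.6, -6.7, 20.4]), 'op', 0.0086, 't', 27.425) [-1.405  1.844  0.244]
```

View pics/w7b.png

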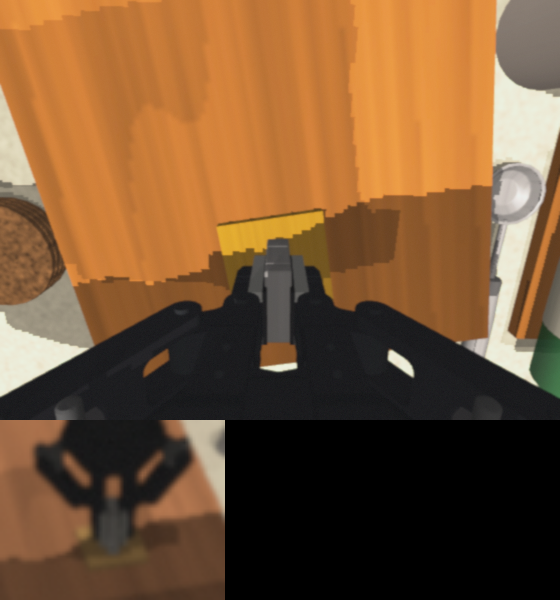

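The key is gripped square in the pads, turned about 98°. The moment has risen to a steady 0.25 Nm, well above spring plus friction (0.12 Nm), so it is against the stop.

```bash
python3 -c "
from h import *
print(bot.finish_job())"
```

```text
the job is handed in; nothing more can be done
None
```

I handed the job in at about 27.5 s with the gripper still holding the square-bow key turned against its stop.

- **Corks:** Both corks from the lid went into the bin first. The top camera showed the two of them inside it.
- **Key insertion:** I took the steel square-bow key from the stand and rocked it past the pins. It came to a hard stop with the tool 129.8 mm above the counter; I had worked out about 129.5 mm for fully home.
- **Regrip:** Turning clockwise would have taken joint 7 past its range. I let go of the key while it stood in the lock and took hold of it again with the gripper half a turn round. I then turned it 98° clockwise, including the play.
- **Last checks:** The turning moment held steady at about 0.25 Nm, well above the 0.12 Nm of spring and friction, so it is against the stop. The last picture showed the key square in the pads and down on the plate. Downward push was about 20 N at the end; the highest I read on the way was 33 N.
- **Unclear readings:** At 95° the moment dipped slightly, from 0.15 to 0.13 Nm, so I turned 3° more, and it rose to 0.25 Nm. A check of the keyhole height against the top camera came out 20 mm low. That view was too shallow to trust, so I used the plate height, which gave the plate's size correctly.

I did not touch the round-bow key, the blue keys, the white cork or anything else on the counter.

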